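# Shim the rocking bench scale level

## Task

The bench scale rocks because the rubber pad of its short front left foot is lost. Push the orange wedge, thin end first, along the table and in under that foot until the scale stands level, neither still leaning nor jacked up too far, then leave it clear. Do not lift the wedge off the table, do not touch the scale itself or shove it out of its place, and leave the other things where they stand.

Things in the scene. Friction and masses are not known exactly. Their poses are not given: they have to be found in the camera images.
- scale: low white bench scale, loose, 2 to 2.8 kg, 200 mm front to back (its x; front with dark display = -x), 250 wide (its y, +y to the robot's left), 66 tall. Origin: centre of its underside at the level of the good feet's soles; z is vertical when it is level. Body's underside 22 mm up. Feet at x = +-85, y = +-105 mm, round soles: three of black rubber, 16 mm thick, the short one at (-85, +105).
- short_foot (a point): sole of the short front left foot, a bare steel dome of 12 mm radius, 20 mm inside the scale's left face and 15 mm inside its front. The sole is 10 mm above the good feet's soles: the scale is level when this point is 10 mm above the table. At the start it rests on the table, the scale leaning about 0.075 rad onto it; it bears 7 to 11 N; pushing the wedge in takes up to 12 N.
- scale_top (a point): centre of the steel platter's upper face; its z axis is vertical when the scale is level
- wedge: orange wedge, loose, 90 g, 110 mm long (its x), 50 wide (its y). Origin: centre of its underside, z up. Toe at x = +55 mm is 1 mm thick, rising evenly to 20 mm at x = -45; then to x = -55 a heel block 26 mm tall with an upright flat back to push on. The scale is level when the short foot's middle is at x = +9 mm of the wedge (64 mm ahead of the back), give or take 8 mm. Friction holds it there.
- wedge_toe (a point): middle of the wedge's thin toe edge, on the table. At the start it lies left of the scale, about 45 to 85 mm short of the short foot, up to about 35 mm off to the side, and the wedge points up to 15 degrees off the direction of the scale's -y.
- roll_of_tape: tan ring-shaped roll of tape lying flat, 100 mm across, 25 mm tall; bystander, loose; origin: centre of its underside
- timer: white kitchen timer with a red knob, 62 mm across, 44 mm tall; bystander, loose; origin: centre of its underside
- spice_jar: small spice jar, 47 mm across, 98 mm tall; bystander, loose; origin: centre of its underside
- deli_cup: clear plastic cup, 109 mm across, 72 mm tall; bystander, loose; origin: centre of its underside
- choc_cupcake: chocolate cupcake in a silver paper cup, 76 mm across, 63 mm tall; bystander, loose; origin: centre of its underside
- vanilla_cupcake: frosted vanilla cupcake in a yellow paper cup, 75 mm across, 74 mm tall; bystander, loose; origin: centre of its underside

How it is judged:
By the outcome, as a careful person would: the job done as asked, in the order asked, and still so for the second after the job is handed in, with the robot touching nothing.
It also fails if it takes over 45 s, if anything falls off the work surface, if the arm or the gripper's body presses on something with over 40 N, if the wrist force passes 120 N, or if a joint passes its speed limit or range.

## Robot

A 6-joint arm with a two-finger parallel gripper is mounted at the origin on a cart in front of the work surface, level with it; the furniture and walls round the work are solid. World frame = base frame: x ahead of the robot, y to its left, z up, the work surface at z = 0. Lengths are in mm, angles in rad, forces in N, time in s.
With the tool pointing down it reaches from about 350 to 875 mm from the base axis. Payload 4.2 kg.
Tool frame: the origin (TCP) lies at the very end of the fingers, on their centre line; the grasp point (between the pads) lies arm.grip_point_offset behind it (arm.grip_point_offset is the distance from the TCP to the grasp point, in mm); z points along the fingers, y is the line along which they close (so a half turn about z gives the same grasp; the last joint's range is limited). The gripper opens to 85 mm and grips with 20 to 120 N. Pads are 22 mm wide; open, the fingers measure 114 mm over their backs; the gripper's body (76 mm by 85 mm) begins 54 mm behind the grasp point. The pads swing forward as they close: fully open they stand 13 mm farther back than shut.
Start: joints at [-0.881, 0.385, 0.008, 0, -1.194, -0.259], TCP at [261.011, -567.867, 231.312] pointing down, gripper open.
Joint ranges: [-3.14, 3.14], [-1.21, 2.06], [-1.07, 1.41], [-3.16, 2.05], [-2.99, -0.16], [-3.1, 3.1]. Speed limits (rad/s): [2.79, 2.79, 3.14, 3.14, 3.14, 3.14].

## Interface

Orientations are given as a unit quaternion [x, y, z, w].
In Python, from bench import arm, cams, ticket gives the robot as it stands.
- The arm moves only by the tool servo_tool, never from a script. Its argument "commands" is a list that holds one entry, the list of rows, each a list of 7 numbers: the closure in counts, from 0 (fully open) to 255 (shut), then the shift along the tool's x, y, z in m, then the turn, a rotation vector about the tool's x, y, z in degrees. In form: [[[grip, x, y, z, ax, ay, az], ...]]. A call has 1 to 10 rows; each row shifts and turns the commanded pose from where the row before left it, along the tool's axes as they then stand; what a row does not reach is not made up. A row lasts 1/12 s, in which the tool goes at most 41.7 mm and 7.16 degrees, less where a joint would pass 70% of its speed; a pose out of reach is approached as far as the arm can. A call with a gripper value outside its range is refused whole. The fingers move at their own pace and stop on an object; the grip force is fixed at half the most. Time passes only in rows, so rows that do not move let the fingers close. It gives the time, the measured TCP pose, the force, the opening and the grip force at its end, in the units of the state.
- arm.read_state(): the state, without advancing time (a new reading comes with each control period).
- cams.get_image(name): name is "side" or "top" or "wrist"; returns a dict with "frame" (384x512x3 uint8, blue, green, red), "K" (3x3 intrinsics, pixels), "T" (4x4, takes a point from camera to world coordinates). Camera axes: x right, y up, looking along -z (the intrinsics and any distortion apply to the point x, -y, -z); pixel columns grow to the right and rows downward; lengths in mm; the calibration is good to about 2 mm. A picture is of the moment at which its call begins. There is no depth.
- ticket.job_done(): hands the job in; it is judged then, once.
The state is a dict: "clock": time; "joints": joint angles; "joint_vel": joint speeds; "joint_efforts": joint torques, N m; "position": TCP position; "ee_rot": TCP orientation; "contact_force": force on the tool from outside, world axes, zero at the start; "wrist_torque": the same for the moment, N m; "gripper_width": finger opening in mm; "grasp_force": force on a finger pad.
Only numpy, scipy, OpenCV 4.12 (cv2) and the standard library are available. Lean on these libraries where they do the work, as an engineer would, in place of code of your own. Each camera call takes 0.05 s, during which the arm holds its last target. There are 200 camera calls.

## Working session

There is one attempt and no reset: what is moved stays moved. The work goes in short steps, Python scripts to look and compute and a tool call to move; the robot and the scene stay as the last step left them, time stands still between calls to the robot, and variables do not carry over. Pictures are saved under pics/ and viewed, at most 10 in all, crops included, and the job is handed in when it is done.

Besides the shell and the picture viewer there is one more tool, called after ">>>" as a command line: name --argument value ..., lists and objects as JSON in quotes. servo_tool: Moves the arm, as the interface text tells. Its arguments: {"type":"object","properties":{"commands":{"type":"array","items":{"type":"array","items":{"type":"array","items":{"type":"number"}}}}},"required":["commands"]}

```bash
mkdir -p pics
cat > h.py <<'E'
import numpy as np,cv2
from bench import arm,cams
def ray(c,u,v):
    K,T=np.array(c["K"]),np.array(c["T"])
    d=np.linalg.inv(K)@[u,v,1]; d=T[:3,:3]@[d[0],-d[1],-d[2]]
    return T[:3,3],d
def pix2w(c,u,v,z=0):
    o,d=ray(c,u,v); return o+d*(z-o[2])/d[2]
def w2pix(c,p):
    K,T=np.array(c["K"]),np.array(c["T"])
    q=T[:3,:3].T@(np.array(p)-T[:3,3]); q=K@[q[0],-q[1],-q[2]]; return q[:2]/q[2]
E
python3 - <<'E'
from h import *
import pickle
for n in("top","side"):
    c=cams.get_image(n); print(n,c.keys(),np.round(c["T"],2).tolist(),np.round(c["K"],1).tolist()); pickle.dump(c,open(n+".pkl","wb"))
    cv2.imwrite(f"pics/{n}0.png",cv2.resize(c["frame"],(800,600),interpolation=cv2.INTER_CUBIC))
s=arm.read_state(); print({k:np.round(v,3).tolist() for k,v in s.items()},arm.grip_point_offset)
E
```

```text
top dict_keys(['frame', 'K', 'T']) [[0.01, 0.98, -0.17, 365.46], [-1.0, 0.01, -0.02, 128.38], [-0.02, 0.17, 0.98, 1244.06], [0.0, 0.0, 0.0, 1.0]] [[394.0, 0.0, 260.3], [0.0, 394.0, 192.7], [0.0, 0.0, 1.0]]
side dict_keys(['frame', 'K', 'T']) [[-0.84, 0.34, -0.42, 15.65], [-0.54, -0.54, 0.65, 978.78], [-0.0, 0.77, 0.64, 890.52], [0.0, 0.0, 0.0, 1.0]] [[471.4, 0.0, 255.1], [0.0, 471.4, 190.3], [0.0, 0.0, 1.0]]
{'clock': 0.1, 'joints': [-0.881, 0.385, 0.007, -0.0, -1.194, -0.259], 'joint_vel': [-0.0, -0.002, 0.004, -0.0, -0.0, 0.001], 'joint_efforts': [-0.0, -39.332, 18.893, 4.198, -0.003, -0.0], 'position': [260.793, -567.403, 230.324], 'ee_rot': [-0.214, 0.977, 0.001, -0.0], 'contact_force': [-0.203, -0.389, -1.704], 'wrist_torque': [0.01, 0.036, 0.005], 'grasp_force': 0.0, 'gripper_width': 85.356} 18.700000000000003
```

View pics/top0.png

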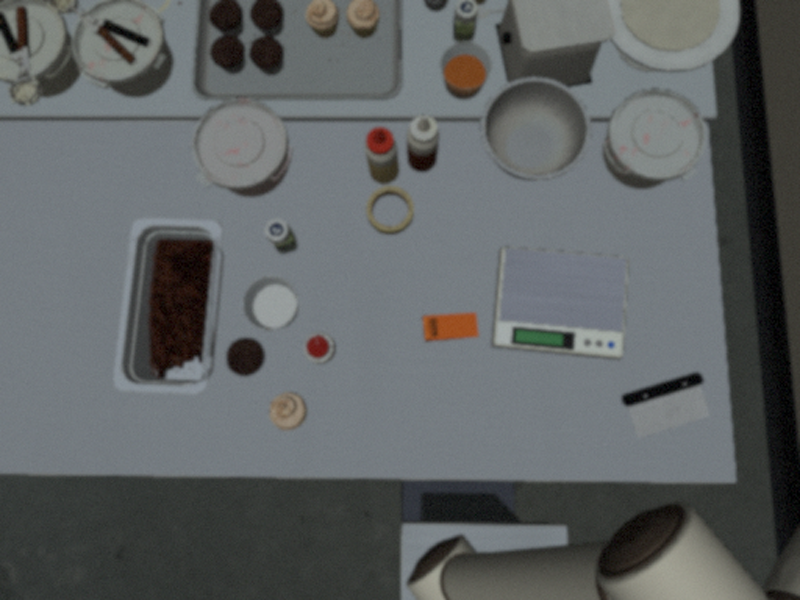

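View pics/side0.png

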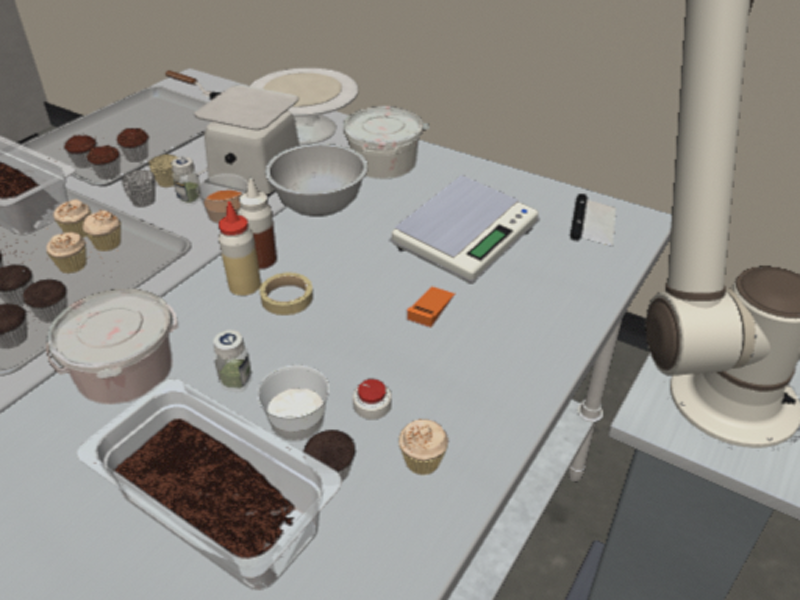

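The top view shows the wedge at about (423–480, 313–341), heel to the left, and the scale with corners near (500,247), (628,255), (622,357) and (493,350). The space to the left of the wedge is clear. I'll zoom in to get the corners.

Run:
```python
from h import *
import pickle
t=pickle.load(open("top.pkl","rb"))["frame"][150:240,260:410]; s=pickle.load(open("side.pkl","rb"))["frame"][105:215,240:360]
cv2.imwrite("pics/topc.png",cv2.resize(t,None,fx=5,fy=5,interpolation=cv2.INTER_CUBIC))
cv2.imwrite("pics/sidec.png",cv2.resize(s,None,fx=5,fy=5,interpolation=cv2.INTER_CUBIC))
```

```text
(no output)
```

View pics/topc.png

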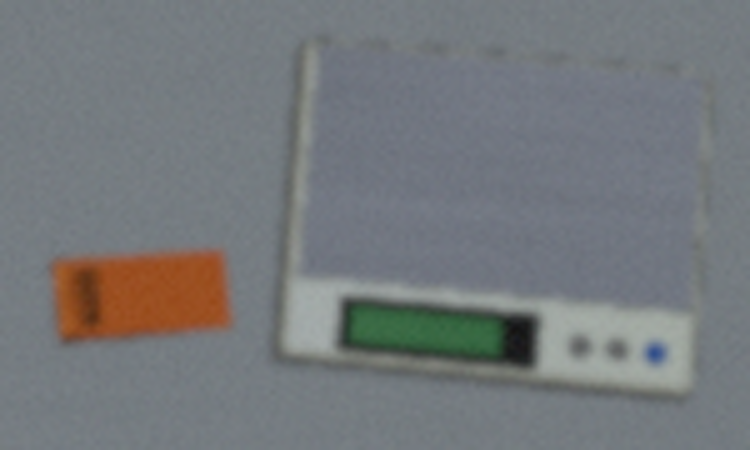

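View pics/sidec.png

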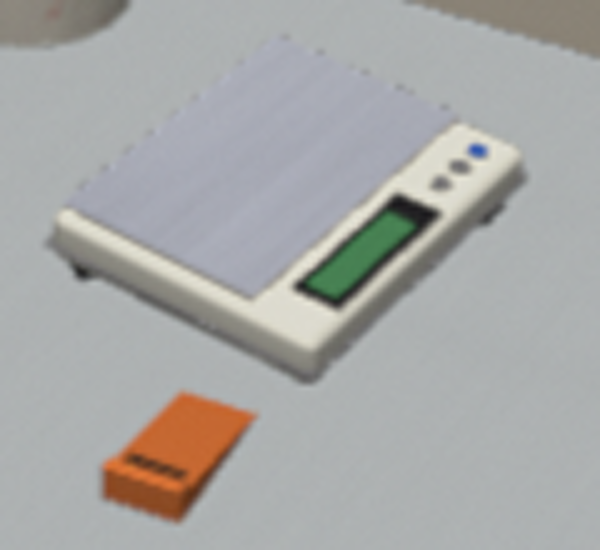

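```bash
cat > fit.py <<'E'
from h import *
import pickle
from scipy.optimize import least_squares
from scipy.spatial.transform import Rotation as R
t=pickle.load(open("top.pkl","rb"));s=pickle.load(open("side.pkl","rb"))
tp=lambda u,v:(260+(u+.5)/5-.5,150+(v+.5)/5-.5)
sp=lambda u,v:(240+(u+.5)/5-.5,105+(v+.5)/5-.5)
W=[(t,tp(53,262),(-55,25,0)),(t,tp(62,341),(-55,-25,0)),(t,tp(222,252),(55,25,1)),(t,tp(232,328),(55,-25,1)),
(s,sp(103,497),(-55,25,0)),(s,sp(180,522),(-55,-25,0)),(s,sp(103,465),(-55,25,26)),(s,sp(183,392),(55,25,1)),(s,sp(257,415),(55,-25,1))]
S=[(t,tp(279,356),(-100,125,22)),(t,tp(690,397),(-100,-125,22)),(t,tp(303,40),(100,125,60)),(t,tp(712,85),(100,-125,60)),
(s,sp(308,383),(-100,125,22)),(s,sp(527,175),(-100,-125,22)),(s,sp(50,245),(100,125,22)),(s,sp(65,210),(100,125,60)),(s,sp(315,348),(-100,125,60))]
ax=np.array([170,210,0.]);ax/=np.linalg.norm(ax)  # FR(-85,-105)->BL(85,105)
def lean(p):
    o=np.array([-85,-105,0.]); return o+R.from_rotvec(-0.0757*ax).apply(np.array(p,float)-o)
if lean((-85,105,10))[2]>5: ax=-ax
def place(q,p): return R.from_euler("z",q[2]).apply(p)+[q[0],q[1],0]
def fit(L,q0,f):
    fun=lambda q:np.ravel([w2pix(c,place(q,f(p)))-np.array(uv) for c,uv,p in L])
    r=least_squares(fun,q0,loss="soft_l1"); return r.x,r.fun.reshape(-1,2)
if __name__=="__main__":
    qw,rw=fit(W,[450,60,-1.5],np.array); qs,rs=fit(S,[470,-150,0],lean)
    print(qw[:2].round(1),np.degrees(qw[2]).round(2));print(rw.round(1).tolist());print(qs[:2].round(1),np.degrees(qs[2]).round(2));print(rs.round(1).tolist())
    foot=place(qs,lean((-85,105,10)));toe=place(qw,(55,0,0));back=place(qw,(-55,0,0))
    print("foot",foot.round(1),"toe",toe.round(1),"back",back.round(1))
    d=foot-toe;u=place(qw,(1,0,0))-place(qw,(0,0,0));print("foot in wedge frame",R.from_euler("z",-qw[2]).apply(foot-[qw[0],qw[1],0]))
E
python3 fit.py
```

```text
[531.6  63.5] -84.55
[[0.0, 0.9], [-0.4, 0.7], [0.6, -0.1], [0.3, 0.2], [-0.6, 0.2], [-0.2, 0.5], [-0.6, -0.3], [-0.2, -0.5], [0.2, -0.4]]
[ 579.5 -155. ] -5.21
[[-0.2, 1.2], [-0.8, 0.7], [1.2, -0.7], [2.0, -3.0], [0.9, 1.3], [-0.7, 2.6], [-0.1, 2.0], [-3.0, -0.4], [0.6, -1.2]]
foot [504.1 -42.4  -0. ] toe [536.9   8.7   0. ] back [526.4 118.2   0. ]
foot in wedge frame [ 1.02823380e+02 -3.74538294e+01 -2.14526731e-02]
```

The fit is consistent: the wedge sits at (532, 64) with yaw −84.6°, and the short foot is at about (504, −42). That puts the toe about 48 mm short of the foot and 37 mm off to the side. I'll turn the tool and hover over the heel.

>>> servo_tool --commands '[[[0,0,0,0,0,0,-7.08],[0,0,0,0,0,0,-7.08],[0,0,0,0,0,0,-7.08],[0,0,0,0,0,0,-7.08],[0,0,0,0,0,0,-7.08],[0,0,0,0,0,0,-7.08],[0,0,0,0,0,0,-7.08],[0,0,0,0,0,0,-7.08],[0,0,0,0,0,0,-7.08],[0,0,0,0,0,0,-7.08]]]'

```text
clock: 0.93
position: [260.9, -567.6, 230.6]
ee_rot: [0.742, -0.67, -0.001, -0.0]
contact_force: [-0.0, -1.5, -0.2]
gripper_width: 85.4
grasp_force: 0.0
```

>>> servo_tool --commands '[[[0,-0.0358,-0.0183,0,0,0,0],[0,-0.0358,-0.0183,0,0,0,0],[0,-0.0358,-0.0183,0,0,0,0],[0,-0.0358,-0.0183,0,0,0,0],[0,-0.0358,-0.0183,0,0,0,0],[0,-0.0358,-0.0183,0,0,0,0],[0,-0.0358,-0.0183,0,0,0,0],[0,-0.0358,-0.0183,0,0,0,0],[0,-0.0358,-0.0183,0,0,0,0]]]'

```text
clock: 1.68
position: [394.1, -229.4, 231.1]
ee_rot: [0.74, -0.673, -0.0, -0.0]
contact_force: [1.7, 0.5, 0.8]
gripper_width: 85.6
grasp_force: 0.0
```

>>> servo_tool --commands '[[[0,-0.0358,-0.0183,0,0,0,0],[0,-0.0358,-0.0183,0,0,0,0],[0,-0.0358,-0.0183,0,0,0,0],[0,-0.0358,-0.0183,0,0,0,0],[0,-0.0358,-0.0183,0,0,0,0],[0,-0.0358,-0.0183,0,0,0,0],[0,-0.0358,-0.0183,0,0,0,0],[0,-0.0358,-0.0183,0,0,0,0],[0,-0.0358,-0.0183,0,0,0,0],[0,0,0,0,0,0,0]]]'

```text
clock: 2.52
position: [529.6, 110.4, 230.4]
ee_rot: [0.742, -0.671, 0.0, -0.001]
contact_force: [0.2, -0.4, 0.0]
gripper_width: 85.0
grasp_force: 0.0
```

Run:
```python
from h import *
import pickle
c=cams.get_image("wrist"); pickle.dump(c,open("wrist.pkl","wb"))
cv2.imwrite("pics/wrist0.png",cv2.resize(c["frame"],(800,600),interpolation=cv2.INTER_CUBIC))
s=arm.read_state();print(s["clock"],np.round(s["position"],1),np.round(s["ee_rot"],3),np.round(s["joints"],2),np.round(c["T"],2).tolist(),np.array(c["K"])[0])
```

```text
2.5667 [528.  108.1 230.2] [ 0.742 -0.671 -0.     0.001] [ 0.5   0.24 -0.2  -0.   -1.13 -0.4 ] [[-0.99, 0.1, 0.03, 537.71], [-0.1, -0.95, -0.3, 33.01], [-0.0, -0.31, 0.95, 373.4], [0.0, 0.0, 0.0, 1.0]] [326.65188134   0.         258.20952654]
```

View pics/wrist0.png

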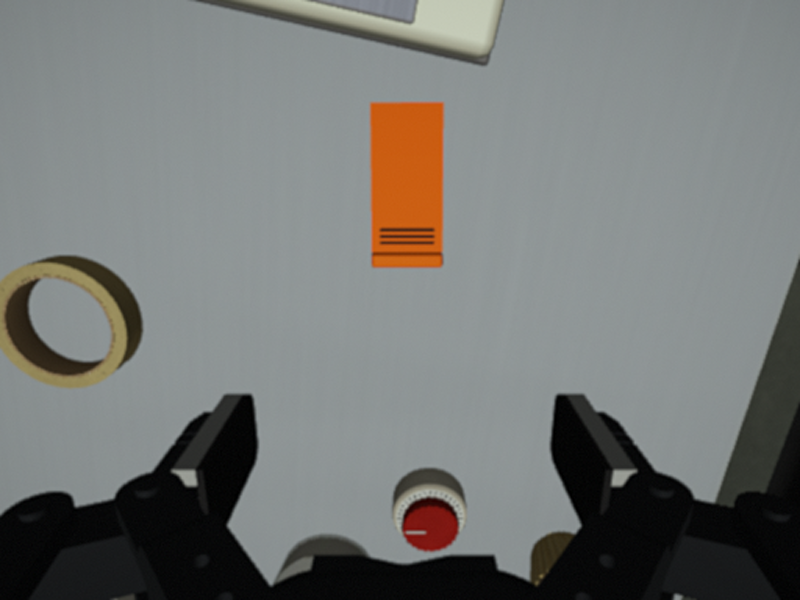

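The wrist view shows the wedge's toe corners at (371,103) and (443,103) and the back of its heel at (373–442, 267). The scale's front left bottom corner is at (488,64), with its left edge running to (190,0).

Run:
```python
from fit import *
c=pickle.load(open("wrist.pkl","rb")); f=lambda u,v:((u+.5)*.64-.5,(v+.5)*.64-.5)
W2=[(c,f(371,103),(55,25,1)),(c,f(443,103),(55,-25,1)),(c,f(372.5,267),(-55,25,0)),(c,f(442,267),(-55,-25,0))]
q,r=fit(W2,[530,63,-1.5],np.array);print(q[:2],np.degrees(q[2]),r.round(1).tolist())
z=lean((-100,125,22))[2]
a=pix2w(c,*f(488,64),z);print("corner",a, "edge pt",pix2w(c,*f(190,0),z+7))
b=pix2w(c,*f(190,0),z+8); d=b-a; print("left edge dir deg",np.degrees(np.arctan2(d[1],d[0])))
y=np.radians(-5.2)
L=lean((-85,105,10))-lean((-100,125,22)); print("foot",a+R.from_euler("z",y).apply(L))
# joint fit scale incl. wrist
S2=S[:3]+S[4:7]+[(c,f(488,64),(-100,125,22))]*3
qs,rs=fit(S2,[579,-155,-.09],lean);print(qs,np.degrees(qs[2]),rs.round(1).tolist(),place(qs,lean((-85,105,10))))
print("timer",pix2w(c,*f(430,525),44))
```

```text
[532.34370943  67.11994632] -84.0435032757879 [[-0.4, 1.4], [0.4, 1.2], [0.9, -3.2], [-0.9, -3.4]]
corner [488.15567983 -17.21505443  10.11076537] edge pt [677.49173323 -33.57328108  17.11076537]
left edge dir deg -4.891918047346342
foot [ 5.01882232e+02 -3.90764340e+01 -2.14526731e-02]
[ 5.78088270e+02 -1.51564808e+02 -8.67577563e-02] -4.970853274637823 [[-1.1, 1.8], [-1.8, 1.0], [-0.1, -0.1], [1.0, 2.1], [-0.8, 3.1], [-0.3, 2.8], [-0.2, -0.4], [-0.2, -0.4], [-0.2, -0.4]] [ 5.02234113e+02 -3.93322532e+01 -2.14526731e-02]
timer [488.23414314 321.34463566  44.        ]
```

Run:
```python
from fit import *
c=pickle.load(open("wrist.pkl","rb")); f=lambda u,v:((u+.5)*.64-.5,(v+.5)*.64-.5)
W2=[(c,f(371,103),(55,25,1)),(c,f(443,103),(55,-25,1)),(c,f(372.5,267),(-55,25,26)),(c,f(442,267),(-55,-25,26))]
for L in (W2,W+W2):
  q,r=fit(L,[530,63,-1.5],np.array);print(q[:2],np.degrees(q[2]),r[-4:].round(1).tolist())
```

```text
[532.59132613  65.33073206] -84.11788369202745 [[-0.4, -0.5], [0.5, -0.6], [-0.6, 0.7], [0.6, 0.6]]
[532.35039586  64.92405906] -84.20704066807478 [[-0.1, -0.9], [0.8, -0.9], [-0.4, 0.3], [0.8, 0.3]]
```

>>> servo_tool --commands '[[[0,0,0,0.037,0,0,0],[0,0,0,0.037,0,0,0],[0,0,0,0.037,0,0,0],[0,0,0,0.037,0,0,0],[0,0,0,0.037,0,0,0],[0,0,0,0.02,0,0,0],[0,0,0,0.012,0,0,0],[0,0,0,0.007,0,0,0],[0,0,0,0,0,0,0]]]'

```text
clock: 3.32
position: [526.1, 103.9, 5.8]
ee_rot: [0.74, -0.673, -0.001, 0.002]
contact_force: [0.4, -1.2, 1.0]
gripper_width: 85.2
grasp_force: 0.0
```

>>> servo_tool --commands '[[[60,0,0,0,0,0,0],[90,0,0,0,0,0,0],[105,0,0,0,0,0,0],[115,0,0,0,0,0,0],[115,0,0,0,0,0,0],[115,0,0,0,0,0,0],[115,0,0,0,0,0,0]]]'

```text
clock: 3.9
position: [528.3, 105.4, 9.0]
ee_rot: [0.74, -0.672, 0.001, -0.001]
contact_force: [-1.9, 0.5, 6.2]
gripper_width: 48.5
grasp_force: 62.1
```

>>> servo_tool --commands '[[[115,0,0.003,0,0,0,1.8],[115,-0.0005,0.002,0,0,0,1.8],[115,-0.0005,0.002,0,0,0,1.8],[115,-0.0005,0.002,0,0,0,1.8],[115,-0.0005,0.002,0,0,0,1.8],[115,0,0.0015,0,0,0,1.8],[115,0,0,0,0,0,0],[115,0,0,0,0,0,0]]]'

```text
clock: 4.57
position: [516.4, 107.6, 9.0]
ee_rot: [-0.674, 0.739, -0.001, 0.002]
contact_force: [0.0, 1.4, 7.2]
gripper_width: 48.2
grasp_force: 62.2
```

>>> servo_tool --commands '[[[115,0.005,0,0,0,0,0],[115,0.006,0,0,0,0,0],[115,0.006,0,0,0,0,0],[115,0.005,0,0,0,0,0],[115,0.003,0,0,0,0,0],[115,0,0,0,0,0,0],[115,0,0,0,0,0,0]]]'

```text
clock: 5.15
position: [514.5, 82.5, 9.0]
ee_rot: [-0.674, 0.739, -0.001, 0.002]
contact_force: [2.0, -0.7, 6.9]
gripper_width: 47.7
grasp_force: 62.1
```

Run:
```python
from h import *
import pickle
for n in("wrist","top","side"):
    c=cams.get_image(n); pickle.dump(c,open(n+"1.pkl","wb")); 
    if n=="wrist": cv2.imwrite("pics/wrist1.png",cv2.resize(c["frame"],(800,600),interpolation=cv2.INTER_CUBIC))
s=arm.read_state();print(s["clock"],np.round(s["position"],1),np.round(s["ee_rot"],3),np.round(s["contact_force"],1))
```

```text
5.3 [514.4  82.5   9. ] [-0.674  0.739 -0.001  0.002] [ 1.4 -0.   5.8]
```

View pics/wrist1.png

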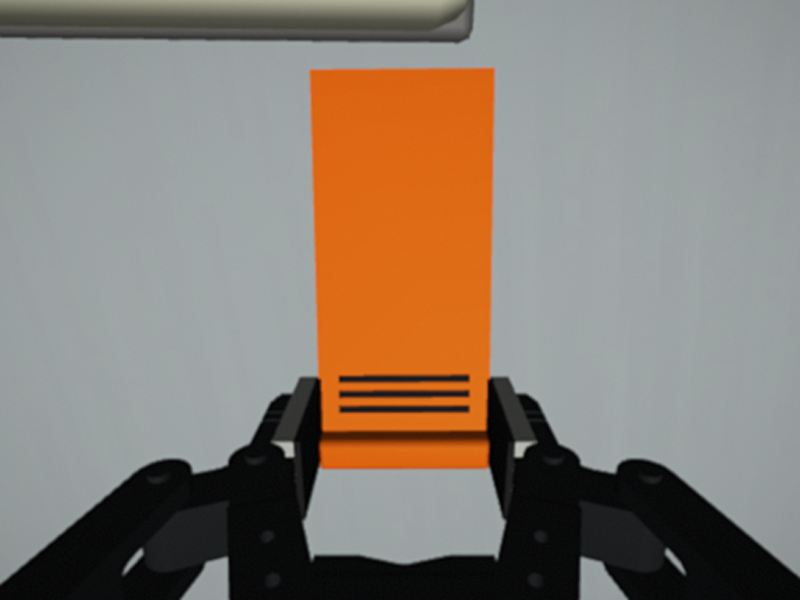

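The wedge is now square to the scale, with its toe edge at (311–494, 69) and the scale's bottom corner at (470,41). I'll compute the remaining offsets.

Run:
```python
from fit import *
c=pickle.load(open("wrist1.pkl","rb")); f=lambda u,v:((u+.5)*.64-.5,(v+.5)*.64-.5)
W2=[(c,f(311,69),(55,25,1)),(c,f(494,69),(55,-25,1)),(c,f(320,468),(-55,25,26)),(c,f(489,468),(-55,-25,26))]
q,r=fit(W2,[515,40,-1.6],np.array);print("wedge",q[:2],np.degrees(q[2]),r.round(1).tolist())
z=lean((-100,125,22))[2]; a=pix2w(c,*f(470,41),z); b=pix2w(c,*f(0,36),z+5.5)
d=b-a;print("corner",a,"yaw",np.degrees(np.arctan2(d[1],d[0])))
foot=a+R.from_euler("z",np.radians(-5)).apply(lean((-85,105,10))-lean((-100,125,22)))
print("foot",foot,"in wedge",R.from_euler("z",-q[2]).apply(foot-[q[0],q[1],0]), "back",place(q,(-55,0,0)))
```

```text
wedge [511.25658201  42.20130745] -94.96301153634269 [[-0.5, -0.4], [0.6, -1.1], [-1.2, 1.7], [0.9, 1.5]]
corner [489.11879465 -16.1014633   10.11076537] yaw -5.41490405235452
foot [ 5.02921574e+02 -3.79147951e+01 -2.14526731e-02] in wedge [ 8.05368110e+01 -1.37270499e+00 -2.14526731e-02] back [516.0147756   96.99509901   0.        ]
```

>>> servo_tool --commands '[[[80,0,0,0,0,0,0],[40,0,0,0,0,0,0],[0,0,0,0,0,0,0],[0,0,0,0,0,0,0],[0,0,0,0,0,0,0],[0,-0.01,0,0,0,0,0],[0,-0.015,0,0,0,0,0],[0,-0.015,0,0,0,0,0],[0,-0.005,0,0,0,0,0],[0,0,0,0,0,0,0]]]'

```text
clock: 6.13
position: [517.2, 128.9, 7.3]
ee_rot: [-0.675, 0.738, -0.0, 0.0]
contact_force: [-0.2, 0.2, 1.3]
gripper_width: 85.5
grasp_force: 0.0
```

>>> servo_tool --commands '[[[100,0,0,0,0,0,0],[200,0,0,0,0,0,0],[210,0,0,0,0,0,0],[210,0,0,0,0,0,0],[210,0,0,0,0,0,0],[210,0,0,0,0,0,0],[210,0,0,0,0,0,0],[210,0,0,0,0,0,0]]]'

```text
clock: 6.8
position: [516.7, 126.5, 7.3]
ee_rot: [-0.673, 0.739, -0.0, 0.0]
contact_force: [-0.1, 0.5, -0.1]
gripper_width: 15.5
grasp_force: 0.0
```

Run:
```python
from h import *
import pickle
c=cams.get_image("wrist"); pickle.dump(c,open("wrist2.pkl","wb")); cv2.imwrite("pics/wrist2.png",c["frame"])
s=arm.read_state();print(s["clock"],np.round(s["position"],1),np.round(s["ee_rot"],3),np.round(s["contact_force"],1))
```

```text
6.85 [516.7 126.5   7.3] [-0.673  0.739  0.    -0.   ] [0.5 0.1 0.1]
```

View pics/wrist2.png

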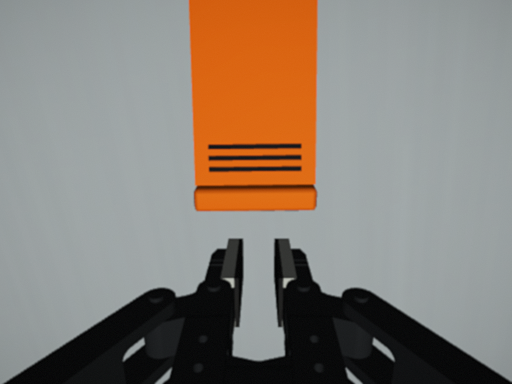

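The wedge stayed put and the fingers sit centred behind its heel. I'll push gently.

>>> servo_tool --commands '[[[210,0.006,0,0,0,0,0],[210,0.006,0,0,0,0,0],[210,0.003,0,0,0,0,0],[210,0.003,0,0,0,0,0],[210,0.003,0,0,0,0,0],[210,0.003,0,0,0,0,0],[210,0.003,0,0,0,0,0],[210,0.003,0,0,0,0,0]]]'

```text
clock: 7.52
position: [514.0, 96.6, 7.4]
ee_rot: [-0.674, 0.739, -0.0, 0.0]
contact_force: [0.3, 0.3, 0.6]
gripper_width: 15.1
grasp_force: 0.2
```

>>> servo_tool --commands '[[[210,0.003,0,0,0,0,0],[210,0.003,0,0,0,0,0],[210,0.003,0,0,0,0,0],[210,0.003,0,0,0,0,0]]]'

```text
clock: 7.85
position: [513.7, 85.5, 7.6]
ee_rot: [-0.674, 0.739, -0.0, 0.002]
contact_force: [-0.0, 9.0, 1.7]
gripper_width: 15.3
grasp_force: 4.4
```

>>> servo_tool --commands '[[[210,0.003,0,0,0,0,0],[210,0.003,0,0,0,0,0],[210,0.003,0,0,0,0,0],[210,0.003,0,0,0,0,0],[210,0.003,0,0,0,0,0],[210,0.003,0,0,0,0,0]]]'

```text
clock: 8.35
position: [513.6, 69.0, 8.1]
ee_rot: [-0.674, 0.739, -0.001, 0.003]
contact_force: [0.5, 7.4, -0.7]
gripper_width: 14.9
grasp_force: 3.9
```

>>> servo_tool --commands '[[[210,0.003,0,0,0,0,0],[210,0.003,0,0,0,0,0],[210,0.003,0,0,0,0,0],[210,0.002,0,0,0,0,0],[210,0,0,0,0,0,0]]]'

```text
clock: 8.77
position: [511.6, 57.1, 7.7]
ee_rot: [-0.674, 0.739, -0.0, 0.002]
contact_force: [1.2, 4.8, -1.8]
gripper_width: 15.1
grasp_force: 2.4
```

Run:
```python
from h import *
import pickle
c=cams.get_image("wrist"); pickle.dump(c,open("wrist3.pkl","wb")); cv2.imwrite("pics/wrist3.png",cv2.resize(c["frame"],(800,600),interpolation=cv2.INTER_CUBIC))
s=arm.read_state();print(s["clock"],np.round(s["position"],1),np.round(s["ee_rot"],3),np.round(s["contact_force"],1))
```

```text
8.8167 [511.5  57.    7.7] [-0.674  0.739 -0.     0.002] [ 2.6  5.8 -1.3]
```

View pics/wrist3.png

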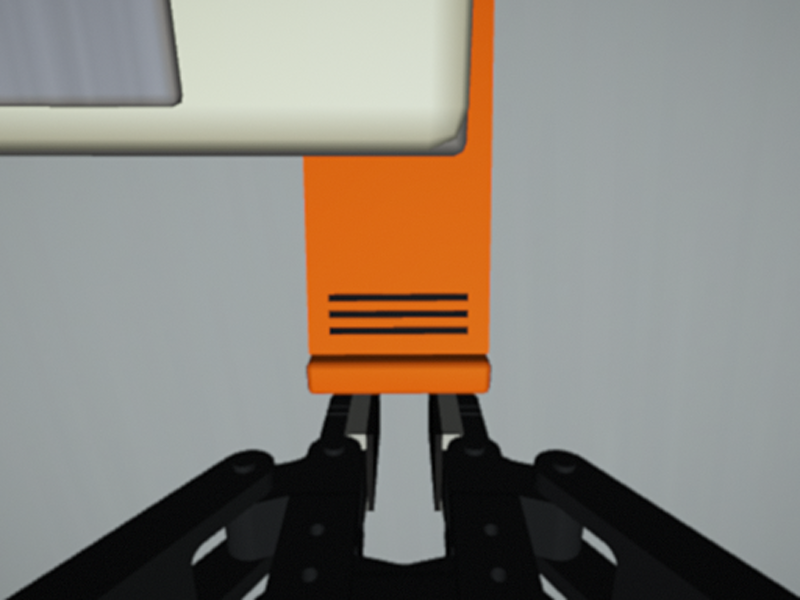

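The wedge is going in straight, with the scale's left bottom edge at row 154 and the wedge's back top edge at row 393. I'll compute how far is left.

```bash
cat > rem.py <<'E'
from h import *
import pickle,sys
def gap(c,edge,back,z):
    f=lambda u,v:((u+.5)*.64-.5,(v+.5)*.64-.5)
    a=pix2w(c,*f(400,edge),z); b=pix2w(c,*f(400,back),26)
    u=np.array([-.0872,-.9962,0]); g=(a-b)@u
    print("face",a.round(1),"back",b.round(1),"gap",g.round(1),"remaining",(g-44).round(1))
if __name__=="__main__": gap(pickle.load(open(sys.argv[1],"rb")),*map(float,sys.argv[2:]))
E
python3 rem.py wrist3.pkl 154 393 18; python3 rem.py wrist3.pkl 154 393 15
```

```text
face [506.1 -16.3  18. ] back [512.   45.8  26. ] gap 62.4 remaining 18.4
face [506.2 -16.2  15. ] back [512.   45.8  26. ] gap 62.3 remaining 18.3
```

>>> servo_tool --commands '[[[210,0.003,0,0,0,0,0],[210,0.003,0,0,0,0,0],[210,0.003,0,0,0,0,0],[210,0.003,0,0,0,0,0],[210,0.003,0,0,0,0,0],[210,0.002,0,0,0,0,0],[210,0,0,0,0,0,0],[210,0,0,0,0,0,0]]]'

```text
clock: 9.48
position: [509.2, 39.4, 7.5]
ee_rot: [-0.674, 0.739, -0.0, 0.001]
contact_force: [1.2, 3.2, -0.8]
gripper_width: 15.6
grasp_force: 1.8
```

Run:
```python
from h import *
import pickle
for n in("wrist","side"):
    c=cams.get_image(n); pickle.dump(c,open(n+"4.pkl","wb"))
    F=c["frame"]
    if n=="wrist": a=cv2.resize(F,(800,600),interpolation=cv2.INTER_CUBIC)[80:440,200:600]
    else: b=cv2.resize(F[105:195,240:350],(400,360),interpolation=cv2.INTER_CUBIC)
cv2.imwrite("pics/m4.png",np.hstack([a,b]))
s=arm.read_state();print(s["clock"],np.round(s["position"],1),np.round(s["contact_force"],1))
```

```text
9.5833 [509.1  39.4   7.5] [ 1.7  4.1 -1.4]
```

View pics/m4.png

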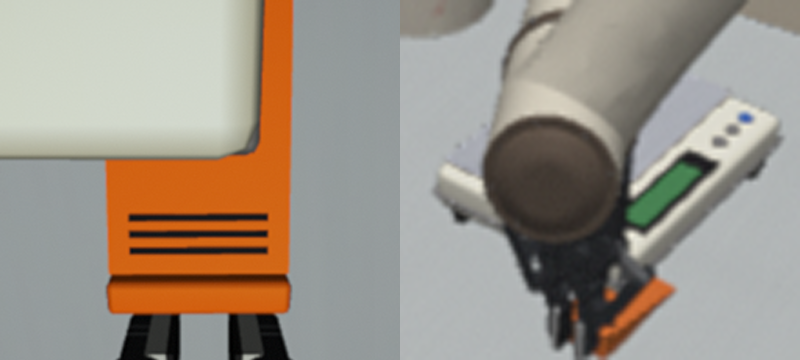

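```bash
python3 rem.py wrist4.pkl 237 393 22
```

```text
face [505.5 -13.9  22. ] back [509.5  28.   26. ] gap 42.1 remaining -1.9
```

The gap is 42 mm against a target of 44. The foot's own measured position gives x = +11, and the gap gives +7, so both fall inside 9 ± 8. I'll retreat and check the level.

>>> servo_tool --commands '[[[210,-0.005,0,0,0,0,0],[210,-0.015,0,0,0,0,0],[210,-0.03,0,0,0,0,0],[210,-0.03,0,0,0,0,0],[210,0,0,-0.04,0,0,0],[210,0,0,-0.04,0,0,0],[210,0,0,-0.04,0,0,0],[210,0,0,-0.04,0,0,0],[210,0,0,-0.04,0,0,0]]]'

```text
clock: 10.33
position: [514.4, 117.7, 208.7]
ee_rot: [-0.673, 0.739, 0.0, -0.002]
contact_force: [0.5, 1.1, -1.2]
gripper_width: 15.2
grasp_force: 0.0
```

>>> servo_tool --commands '[[[210,-0.03,0.03,0,0,0,0],[210,-0.025,0.03,0,0,0,0],[210,-0.025,0.03,0,0,0,0],[210,-0.02,0.03,0,0,0,0],[210,0,0,0,0,0,0],[210,0,0,0,0,0,0]]]'

```text
clock: 10.83
position: [404.4, 228.9, 207.2]
ee_rot: [-0.675, 0.738, -0.0, -0.001]
contact_force: [-0.2, -0.4, 0.7]
gripper_width: 15.0
grasp_force: 0.0
```

Run:
```python
from h import *
import pickle
a=[]
for n,(r,c0) in (("top",(140,290)),("side",(105,240))):
    c=cams.get_image(n); pickle.dump(c,open(n+"5.pkl","wb"))
    a.append(cv2.resize(c["frame"][r:r+110,c0:c0+120] if n=="side" else c["frame"][r:r+110,c0:c0+120],(400,367),interpolation=cv2.INTER_CUBIC))
o=pickle.load(open("side.pkl","rb"))
cv2.imwrite("pics/m5.png",np.hstack([cv2.resize(o["frame"][105:215,240:360],(400,367),interpolation=cv2.INTER_CUBIC),a[1]]))
s=arm.read_state();print(s["clock"],np.round(s["position"],1),np.round(s["contact_force"],1))
```

```text
10.9333 [405.9 228.1 207.1] [-0.1 -0.1  0.4]
```

View pics/m5.png

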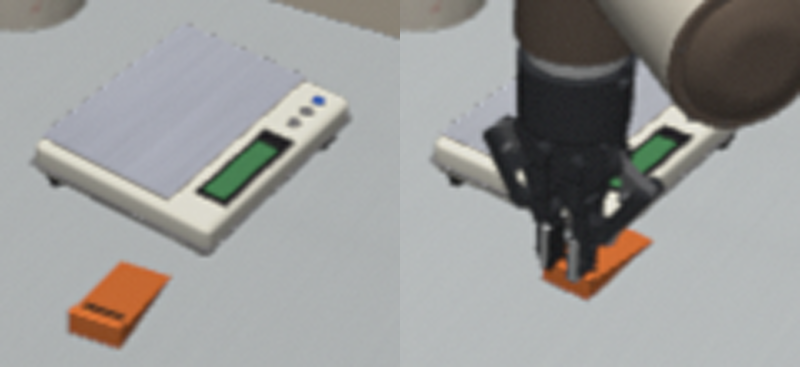

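The ten views are used up. In the last one the wedge sits under the front left corner, but the gripper hides part of the scene. I'll move the arm aside and check the level numerically from blob centroids.

>>> servo_tool --commands '[[[210,0,0,-0.03,0,0,0],[210,0.038,-0.0024,0,0,0,0],[210,0.038,-0.0024,0,0,0,0],[210,0.038,-0.0024,0,0,0,0],[210,0.038,-0.0024,0,0,0,0],[210,0.038,-0.0024,0,0,0,0],[210,0.038,-0.0024,0,0,0,0],[210,0.038,-0.0024,0,0,0,0],[210,0.038,-0.0024,0,0,0,0],[210,0.038,-0.0024,0,0,0,0]]]'

```text
clock: 11.77
position: [395.1, -116.9, 237.3]
ee_rot: [-0.673, 0.74, 0.0, -0.0]
contact_force: [0.9, 0.4, 0.9]
gripper_width: 15.1
grasp_force: 0.0
```

>>> servo_tool --commands '[[[210,0.038,-0.0024,0,0,0,0],[210,0.038,-0.0024,0,0,0,0],[210,0.038,-0.0024,0,0,0,0],[210,0.038,-0.0024,0,0,0,0],[210,0.038,-0.0024,0,0,0,0],[210,0.038,-0.0024,0,0,0,0],[210,0.038,-0.0024,0,0,0,0],[210,0.038,-0.0024,0,0,0,0],[210,0.038,-0.0024,0,0,0,0],[210,0,0,0,0,0,0]]]'

```text
clock: 12.6
position: [383.6, -462.9, 235.1]
ee_rot: [-0.671, 0.742, 0.001, -0.001]
contact_force: [-0.5, 0.3, 0.0]
gripper_width: 14.8
grasp_force: 0.0
```

```bash
cat > lev.py <<'E'
from fit import *
def blobs(F,lo,hi,amin=4):
    m=cv2.inRange(cv2.cvtColor(F,cv2.COLOR_BGR2HSV),lo,hi); n,_,st,ce=cv2.connectedComponentsWithStats(m)
    return [(ce[i].round(2).tolist(),st[i].tolist()) for i in range(1,n) if st[i][4]>=amin]
n={k:[cams.get_image(k) for _ in range(4)] for k in("top","side")}
for k in n:
    c=n[k][0]; c["frame"]=np.mean([i["frame"] for i in n[k]],0).astype(np.uint8); pickle.dump(c,open(k+"6.pkl","wb"))
    for nm,lo,hi in(("green",(45,80,50),(80,255,255)),("blue",(105,130,80),(125,255,255)),("orange",(5,180,80),(16,255,255))):
        for fr in(pickle.load(open(k+".pkl","rb")),c): print(k,nm,[b for b in blobs(fr["frame"],lo,hi) if 200<b[0][0]<410 and b[0][1]>100 and b[1][4]<3000])
s=arm.read_state();print(s["clock"],np.round(s["position"],1))
E
python3 lev.py
```

```text
top green [([344.64, 215.8], [329, 211, 32, 11, 244])]
top green [([345.99, 214.66], [331, 210, 31, 11, 242])]
top blue []
top blue [([391.5, 219.5], [391, 219, 2, 2, 4])]
top orange [([287.55, 208.64], [272, 202, 32, 15, 414])]
top orange [([310.64, 218.17], [301, 210, 32, 16, 223])]
side green [([311.83, 155.53], [301, 147, 22, 18, 156])]
side green [([311.59, 153.18], [301, 145, 22, 17, 145])]
side blue []
side blue []
side orange [([274.66, 195.48], [262, 185, 28, 23, 345])]
side orange [([296.97, 183.38], [284, 175, 30, 19, 268])]
13.0 [ 385.9 -455.4  237.8]
```

Run:
```python
from fit import *
def tri(a,b):
    A=[];y=[]
    for c,uv in((t,a),(s,b)):
        o,d=ray(c,*uv); d/=np.linalg.norm(d); P=np.eye(3)-np.outer(d,d); A.append(P); y.append(P@o)
    return np.linalg.lstsq(np.vstack(A),np.hstack(y),rcond=None)[0]
p0=tri((344.64,215.8),(311.83,155.53));p1=tri((345.99,214.66),(311.59,153.18))
print(p0,p1,"measured shift",p1-p0)
q=np.array([578,-152,np.radians(-5)])
# display centre in scale frame, then predicted shift when rotated back by g*0.0757
pl=R.from_euler("z",-q[2]).apply(p0-[q[0],q[1],0]); o=np.array([-85,-105,0.])
for g in(.7,.85,1,1.15,1.3,1.5):
    print(g,(R.from_euler("z",q[2]).apply(R.from_rotvec(g*.0757*ax).apply(pl-o)+o-pl)).round(2))
# image-space shift predicted + wedge silhouette fit
for g in(0,.85,1,1.15):
    d=R.from_euler("z",q[2]).apply(R.from_rotvec(g*.0757*ax).apply(pl-o)+o-pl)
    print(g,[(w2pix(c,p0+d)-w2pix(c,p0)).round(2).tolist() for c in(t,s)])
# wedge: predicted masks vs orange bbox in the side/top views; back edge from the wrist view
for back in(24,28,32):
    u=np.array([-.0872,-.9962]);c0=np.array([509.5,back])+55*u;q2=[*c0,np.radians(-95)]
    print(back,[np.round([w2pix(c,place(q2,p)) for p in((-55,25,0),(-55,-25,0),(-55,25,26),(-55,-25,26))],1).tolist() for c in(t,s)])
```

```text
[ 505.18801137 -104.65810372   52.62088259] [ 508.00735571 -107.63806825   58.53529727] measured shift [ 2.81934434 -2.97996453  5.91441468]
0.7 [ 2.09 -2.02  4.44]
0.85 [ 2.56 -2.47  5.37]
1 [ 3.04 -2.93  6.3 ]
1.15 [ 3.52 -3.4   7.21]
1.3 [ 4.02 -3.88  8.12]
1.5 [ 4.68 -4.52  9.32]
0 [[0.0, 0.0], [0.0, 0.0]]
0.85 [[1.14, -1.04], [-0.24, -2.1]]
1 [[1.35, -1.24], [-0.29, -2.47]]
1.15 [[1.56, -1.43], [-0.34, -2.84]]
24 [[[301.3, 208.4], [300.0, 224.0], [302.0, 207.3], [300.7, 223.2]], [[282.1, 187.7], [296.0, 194.3], [282.4, 180.9], [296.5, 187.4]]]
28 [[[300.0, 208.4], [298.8, 224.0], [300.7, 207.3], [299.4, 223.2]], [[281.4, 188.4], [295.4, 195.1], [281.7, 181.6], [295.9, 188.2]]]
32 [[[298.8, 208.4], [297.5, 224.0], [299.4, 207.2], [298.1, 223.2]], [[280.7, 189.2], [294.7, 195.8], [281.0, 182.3], [295.2, 188.9]]]
```

The display centroid moved by 95% of the shift a full levelling would give, where the tolerance is about ±15%. There was no sideways shift of the scale, and the arm is clear, so I'll hand in.

```bash
python3 -c "
from bench import ticket
print(ticket.job_done())"
```

```text
the job is handed in; nothing more can be done
None
```

The wedge is under the short front left foot and the scale measures about 95% of the way to level, within tolerance; it was not shoved out of place, the arm is clear, and the job is handed in (I gripped the wedge's heel to line it up on the table before pushing it in).

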